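Roll the ink rollers onto their marks on the imposing stone

ROBOT

A 7-joint arm with a two-finger parallel gripper is mounted at the origin on the work surface. World frame = base frame: x ahead of the robot, y to its left, z up, the work surface at z = 0. Lengths are in mm, angles in rad, forces in N, time in s.
With the tool pointing down it reaches from about 375 to 925 mm from the base axis. Payload 3.1 kg.
Tool frame: the origin (TCP) lies on the centre line of the jaws, within the pads' length; the fingertips stand 25 mm ahead of it and the grasp point (between the pads) lies 6 mm ahead of it; z points along the fingers, y is the line along which they close (so a half turn about z gives the same grasp; the last joint's range is limited). The gripper opens to 85 mm and grips with 20 to 120 N. Pads are 22 mm wide; open, the fingers measure 114 mm over their backs; the gripper's body (76 mm by 85 mm) begins 54 mm behind the grasp point. The pads swing forward as they close: fully open they stand 13 mm farther back than shut.
Start: joints at [1.133, 0.383, 0.044, 1.598, -0.018, 1.161, -0.05], TCP at [216.663, -612.83, 256.269] pointing down, gripper open.
Joint ranges: [-2.61, 2.61], [-0.41, 2.15], [-1.48, 1.57], [0, 2.5], [-1.57, 4.71], [0.05, 1.97], [-2.85, 2.85]. Speed limits (rad/s): [2.79, 2.79, 3.14, 3.14, 3.14, 3.14, 3.14].

INTERFACE

Orientations are given as a unit quaternion [w, x, y, z].
In Python, from bench import env, cams, boxes_of, outline_of gives the robot as it stands. The module is installed in compiled form; this text tells all that it offers.
- The arm moves only by the tool servo_tool, never from a script. Its arguments are lists of equal length, an entry for each row: "offset": the shift along the tool's x, y, z in m, a list of three; "roll": the turn about the tool's z in rad; "claw": the closure, from 0 (fully open) to 1 (shut). A call has 1 to 5 rows; each row is the pose to reach, as a shift and turn from the pose commanded when the call began, along the tool's axes at that moment; what a row does not reach only later rows make up. A row lasts 1/8 s, in which the tool goes at most 62.5 mm and 10.7 degrees, less where a joint would pass 70% of its speed; a pose out of reach is approached as far as the arm can. A call with a gripper value outside its range is refused whole. The fingers move at their own pace and stop on an object; "newtons" is the grip in N (left out, the last holds). Time passes only in rows, so rows that repeat a pose let the fingers close. It gives the time, the measured TCP pose, the force and the opening at its end, in the units of the state.
- env.get_state(): the state, without advancing time (a new reading comes with each control period).
- cams.grab_frame(name): name is "scene" or "top" or "wrist"; returns a dict with "frame" (420x560x3 uint8, red, green, blue), "fx", "fy", "cx", "cy" (pixels), "k1" (the pictures are not rectified: a ray, as slopes to the right and down, at radius r is drawn at 1 + k1 r^2 times it, then the intrinsics apply), "camera_from_world" (4x4, takes a point from world to camera coordinates). Camera axes: x right, y up, looking along -z (the intrinsics and any distortion apply to the point x, -y, -z); pixel columns grow to the right and rows downward; lengths in mm; the calibration is good to about 2 mm. A picture is of the moment at which its call begins. There is no depth.
- env.job_done(): hands the job in, once; it reports no verdict.
Trained networks look in the newest picture that a camera, given by its name, has taken for a name from the list of things; names that differ only in an ending like _2 or _b are one class to them, and where a whole thing is asked for, a point or a joint stands for the part that bears it (a point fixed in the world has none). Each returns a list of dicts, best first, with "score" (0 to 1); they miss things now and then, are a little off and sometimes report something else, mostly with a low value. They report only what shows in the picture. A call takes as long as a camera call. They do not tell look-alikes from the thing itself.
- boxes_of(camera, name): "extent" ([left, top, width, height] in pixels, round what is visible of it).
- outline_of(camera, name): "mask" (420x560 bool, what is visible of it) and "extent" ([left, top, width, height] in pixels, round what is visible of it).
The state is a dict: "clock": time; "joint_positions": joint angles; "dq": joint speeds; "joint_torque": joint torques, N m; "tcp_pos": TCP position; "ee_rot": TCP orientation; "ft_force": force on the tool from outside, world axes, zero at the start; "moment": the same for the moment, N m; "width": finger opening in mm.
Only numpy, scipy, OpenCV 4.12 (cv2) and the standard library are available. Lean on these libraries where they do the work, as an engineer would, in place of code of your own. Each camera call takes 0.05 s, during which the arm holds its last target. There are 200 camera calls.

TASK

Two rubber ink rollers lie on the stone slab, each a little to one side of one of the two dark lines inlaid across it. With a fingertip on its top, roll the thicker roller over the stone until it lies centred along the line nearest to it, then do the same with the thinner one and the line nearest to that. The rollers must turn as they go and never be picked up off the stone; leave the two small blocks on the stone, and the ink tin and the bottle beside it, where they are.

Things in the scene. Friction and masses are not known exactly. Their poses are not given: they have to be found in the camera images.
- stone: flat marble slab fixed on the table, 260 (its x) by 480 (its y) by 25 mm high, long side across the robot's front. Origin at the centre of its underside; its z points up; its top face is 25 mm above the table. Two dark lines 3 mm wide and 240 mm long run along its x axis at y = +125 and y = -125 mm.
- mark_left (a point): middle of the dark line at the stone's +y side, on the top face of the stone; the line runs along the stone's x axis
- mark_right (a point): middle of the dark line at the stone's -y side, on the top face of the stone; the line runs along the stone's x axis
- thick_roller: thicker ink roller on the stone, 0.24 kg: black rubber sleeve 40 mm across, 120 mm long; bare steel core 12 mm across stands out 20 mm at each end. Origin on its axis at mid length, 20 mm above the stone's top; its x is the roller's axis, nearly parallel to the lines; y and z turn as it rolls (z up at the start). Starts 50 to 70 mm to either side of one line. Does not roll on when let go.
- thin_roller: thinner ink roller, near the other line, 0.13 kg: like the thicker, but sleeve 28 mm across, core 10 mm; origin on its axis, 14 mm above the stone's top. Also 50 to 70 mm to either side of its line. A fingertip resting on a roller's top rolls it at half the fingertip's speed, so the finger runs ahead of it: short strokes, set back each time.
- wood_block: bystander on the stone: loose dark wooden block, 90 (its x) by 40 by 18 mm high, about 60 mm to the other side of a line from a roller; origin at the centre of its underside
- metal_block: bystander on the stone: loose dark metal block, 70 (its x) by 30 by 18 mm high, about 60 mm to the other side of the other line; origin at the centre of its underside
- ink_tin: bystander: round tin 72 mm across, 70 mm high, on the table left of the stone; origin at the centre of its underside
- wash_bottle: bystander: white bottle 60 mm across, 120 mm high, on the table right of the stone; origin at the centre of its underside
There are look-alikes about, which are no part of the job. Leave any orange look-alike of the thin_roller alone.

How it is judged:
By the outcome, as a careful person would: the job done as asked, in the order asked, and still so for the second after the job is handed in, with the robot touching nothing.
It also fails if it takes over 54 s, if anything falls off the work surface, if the arm or the gripper's body presses on something with over 40 N, if the wrist force passes 120 N, or if a joint passes its speed limit or range.

## Working session

There is one attempt and no reset: what is moved stays moved. The work goes in short steps, Python scripts to look and compute and a tool call to move; the robot and the scene stay as the last step left them, time stands still between calls to the robot, and variables do not carry over. Pictures are saved under pics/ and viewed, on a budget of 10 in all, crops included, one or two more only if the job needs it, and the job is handed in when it is done.

Besides the shell and the picture viewer there is one more tool, called after ">>>" as name(argument=value, ...), one argument or row to a line, values as JSON. servo_tool: Moves the arm, as the interface text tells. Its arguments: {"type":"object","properties":{"offset":{"type":"array"},"roll":{"type":"array"},"claw":{"type":"array"},"newtons":{"type":"number"}},"required":["offset","roll","claw"]}

```bash
mkdir -p pics; cat > h.py <<'E'
import numpy as np, cv2
from bench import env, cams, boxes_of, outline_of
def ray(f,u,v):
    d=np.array([(u-f["cx"])/f["fx"],(v-f["cy"])/f["fy"]]);s=d.copy()
    for _ in range(20): s=d/(1+f["k1"]*(s@s))
    T=np.array(f["camera_from_world"]);R=T[:3,:3];c=-R.T@T[:3,3]
    return c,R.T@np.array([s[0],-s[1],-1.])
def at_z(f,u,v,z):
    c,d=ray(f,u,v);return c+d*(z-c[2])/d[2]
def proj(f,p):
    T=np.array(f["camera_from_world"]);q=T[:3,:3]@np.array(p)+T[:3,3]
    s=np.array([q[0],-q[1]])/-q[2];s=s*(1+f["k1"]*(s@s));return s*[f["fx"],f["fy"]]+[f["cx"],f["cy"]]
E
python3 - <<'E'
from h import *
fs=[]
for n in("scene","top"):
    f=cams.grab_frame(n);fs.append(f["frame"])
    T=np.array(f["camera_from_world"]);print(n,f["fx"],f["k1"],-T[:3,:3].T@T[:3,3])
    cv2.imwrite(f"pics/{n}0.png",f["frame"][:,:,::-1])
    for k in("stone","thick_roller","thin_roller","wood_block","metal_block"):
        print(k,[(np.round(b["extent"]).tolist(),round(b["score"],2)) for b in boxes_of(n,k)[:4]])
print(env.get_state())
E
```

```text
scene 508.62264942361514 -0.14967512826537818 [933.2167193  578.9952678  928.56182166]
stone [([149.0, 158.0, 232.0, 183.0], 0.79)]
thick_roller [([180.0, 166.0, 51.0, 37.0], 0.97)]
thin_roller [([288.0, 258.0, 53.0, 60.0], 0.87), ([286.0, 375.0, 80.0, 36.0], 0.85), ([265.0, 132.0, 27.0, 35.0], 0.71), ([424.0, 253.0, 59.0, 42.0], 0.64)]
wood_block [([265.0, 230.0, 39.0, 37.0], 0.73), ([181.0, 166.0, 52.0, 37.0], 0.46)]
metal_block [([223.0, 201.0, 29.0, 26.0], 0.92)]
top 393.4031880180998 -0.09407331229894461 [ 292.03642745    6.90255709 1113.01668716]
stone [([187.0, 136.0, 175.0, 108.0], 0.86)]
thick_roller [([331.0, 156.0, 21.0, 56.0], 0.84), ([113.0, 189.0, 33.0, 26.0], 0.67)]
thin_roller [([123.0, 129.0, 53.0, 24.0], 0.94), ([198.0, 161.0, 15.0, 51.0], 0.78), ([331.0, 243.0, 26.0, 53.0], 0.68), ([113.0, 273.0, 62.0, 18.0], 0.65)]
wood_block [([239.0, 175.0, 15.0, 33.0], 0.87)]
metal_block [([293.0, 172.0, 14.0, 26.0], 0.7)]
{'clock': 0.6, 'joint_positions': array([ 1.13322209,  0.38284664,  0.04389931,  1.59785916, -0.01789323,
        1.16116052, -0.0499226 ]), 'dq': array([-0.00089829, -0.00115783,  0.00069841, -0.0012547 , -0.00026354,
       -0.00092151,  0.00072727]), 'joint_torque': array([-1.33439265e-03, -4.33126903e+01,  1.02146979e+00, -2.49738908e+01,
        1.04008670e-02,  2.33832310e-03,  9.81491667e-06]), 'tcp_pos': array([ 216.66185502, -612.86706319,  256.32267423]), 'ee_rot': array([5.57885854e-05, 9.85601539e-01, 1.69084603e-01, 2.21735692e-05]), 'ft_force': array([ 0.25236511, -0.15738202,  0.05315176]), 'moment': array([ 0.03454894,  0.02256267, -0.01856481]), 'width': 85.23878858958504}
```

View pics/top0.png

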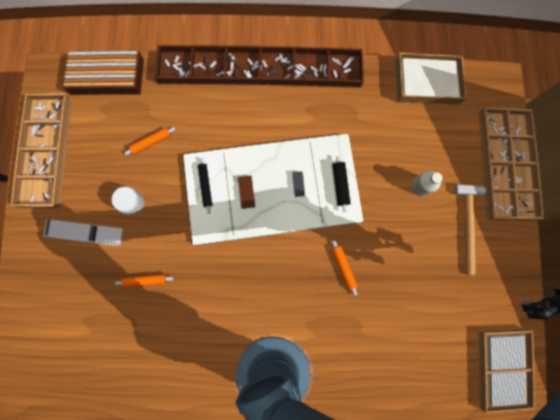

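View pics/scene0.png

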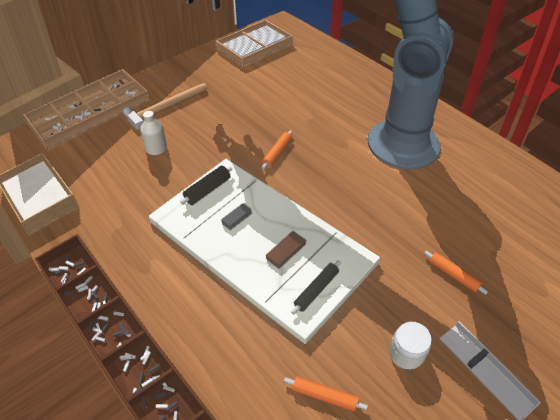

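The top view shows the black thick roller at (341,184), to the right of the right line (about x=317). The black thin roller is at (205,186), left of the left line (about x=229). The metal block is at (298,184) and the wood block at (246,191). The orange rollers at (150,141), (144,281) and (344,268) are off the stone and are the look-alikes.

Next I'll measure poses on the height planes.

```bash
cat >> h.py <<'E'
def rect(mask,f,z):
    ys,xs=np.nonzero(mask);P=np.array([at_z(f,u,v,z)[:2] for u,v in zip(xs,ys)],np.float32)
    return P
def axis(P):
    c=P.mean(0);w,V=np.linalg.eigh(np.cov((P-c).T));a=V[:,1];a=a*np.sign(a[0]);s=(P-c)@a;t=(P-c)@[-a[1],a[0]]
    return c,np.arctan2(a[1],a[0]),np.ptp(s),np.ptp(t)
def ortho(f,z,x0,x1,y0,y1,s=2):
    # image up = +x, left = +y
    xs=np.arange(x1,x0,-1/s);ys=np.arange(y1,y0,-1/s)
    X,Y=np.meshgrid(xs,ys,indexing='ij');T=np.array(f["camera_from_world"])
    q=np.stack([X,Y,0*X+z],-1)@T[:3,:3].T+T[:3,3]
    a=q[...,0]/-q[...,2];b=q[...,1]/q[...,2];k=1+f["k1"]*(a*a+b*b)
    return cv2.remap(f["frame"],(a*k*f["fx"]+f["cx"]).astype(np.float32),(b*k*f["fy"]+f["cy"]).astype(np.float32),cv2.INTER_CUBIC)
E
python3 - <<'E'
from h import *
for n in("top","scene"):
    f=cams.grab_frame(n);print(n)
    o=ortho(f,25,400,760,-300,300,1);cv2.imwrite(f"pics/o_{n}.png",o[:,:,::-1])
    m=((o.min(2)>120)).astype(np.uint8);m=cv2.morphologyEx(m,cv2.MORPH_CLOSE,np.ones((41,41)));m=cv2.morphologyEx(m,cv2.MORPH_OPEN,np.ones((41,41)))
    c=max(cv2.findContours(m,0,1)[0],key=cv2.contourArea);(u,v),wh,a=cv2.minAreaRect(c);print("stone",760-v,300-u,wh,a)
    for k,z in(("thick_roller",45),("thin_roller",39),("wood_block",43),("metal_block",43)):
        for r in outline_of(n,k)[:4]:
            c,a,L,W=axis(rect(r["mask"],f,z));print(k,round(r["score"],2),c.round(1),round(a,3),round(L),round(W))
E
python3 -c "
import cv2,numpy as np
cv2.imwrite('pics/oo.png',cv2.resize(cv2.imread('pics/o_top.png'),None,fx=1.33,fy=1.33))"
```

```text
top
stone 505.71240234375 4.09674072265625 (280.0225830078125, 483.0727233886719) 81.7690200805664
thick_roller 0.78 [ 523.4 -185.1] 0.098 158 41
thin_roller 0.94 [ 292.3 -191.6] 0.386 140 25
thin_roller 0.87 [642.9 357.1] -1.058 154 29
thin_roller 0.58 [515.2 193.3] 0.188 153 28
thin_roller 0.58 [250.9 348.6] -1.452 143 28
wood_block 0.89 [498.8  77. ] 0.107 91 43
metal_block 0.72 [522.6 -65.6] 0.095 72 31
scene
stone 510.64610290527344 10.83984375 (286.819091796875, 487.7530822753906) 82.21895599365234
thick_roller 0.94 [ 522.6 -181.8] 0.121 161 54
thin_roller 0.96 [513.8 195.7] 0.192 155 30
thin_roller 0.93 [657.1 373.4] -1.074 152 32
thin_roller 0.9 [268.  368.6] -1.47 144 34
thin_roller 0.68 [ 310.7 -170.1] 0.403 155 31
wood_block 0.68 [501.7  85.4] 0.142 98 47
metal_block 0.29 [532.4  53.2] -1.375 487 284
```

View pics/oo.png

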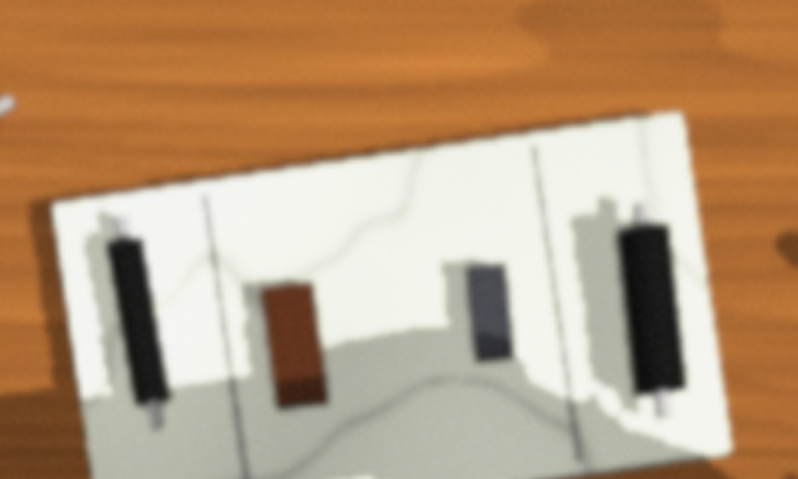

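The rectified top view gives these poses:

| Thing | Centre (mm) | Yaw (rad) |
|---|---|---|
| Right line | (532,-119) | 0.146 |
| Left line | (495,128) | 0.146 |
| Thick roller | (523,-185) | 0.10 |
| Thin roller | (515,193) | 0.19 |

The line mids are 250 mm apart, which matches the given spacing. Now I'll move above the thick roller with the jaw line along its axis.

>>> servo_tool(
  offset=[
    [0.043,-0.03,0],
    [0.086,-0.06,0],
    [0.13,-0.09,0],
    [0.173,-0.12,0],
    [0.216,-0.151,0],
  ],
  roll=[-0.13,-0.26,-0.4,-0.53,-0.66],
  claw=[0.5,0.5,0.5,0.5,0.5],
)

```text
clock: 1.72
tcp_pos: [370.9, -397.2, 256.6]
ee_rot: [0.0, 0.877, 0.481, 0.0]
ft_force: [1.0, -0.7, 0.6]
width: 42.6
```

```bash
cat >> h.py <<'E'
from scipy.spatial.transform import Rotation as Ro
def to(x,y,z,yaw=None):
    s=env.get_state();q=s["ee_rot"];R=Ro.from_quat([q[1],q[2],q[3],q[0]]).as_matrix()
    psi=np.arctan2(R[1,0],R[0,0]);d=R.T@(np.array([x,y,z])-s["tcp_pos"])
    print("t",round(s["clock"],2),"tcp",s["tcp_pos"].round(1),"psi",psi.round(3),"F",np.round(s["ft_force"],1),"w",round(s["width"],1),"j7",s["joint_positions"][[0,5,6]].round(2))
    print("offset mm",d.round(1),"roll",None if yaw is None else round((psi-yaw+np.pi)%(2*np.pi)-np.pi,3))
E
python3 -c "
from h import *
to(523,-185,220,1.67)"
```

```text
t 1.73 tcp [ 370.9 -397.2  256.6] psi 1.004 F [ 1.  -0.7  0.6] w 42.6 j7 [0.91 1.11 0.14]
offset mm [260.7  14.4  36.6] roll -0.666
```

>>> servo_tool(
  offset=[
    [0.052,0.003,0.007],
    [0.104,0.006,0.014],
    [0.156,0.009,0.022],
    [0.208,0.012,0.03],
    [0.26,0.014,0.036],
  ],
  roll=[-0.13,-0.26,-0.4,-0.53,-0.66],
  claw=[0.5,0.5,0.5,0.5,0.5],
)

```text
clock: 2.35
tcp_pos: [523.1, -186.1, 220.2]
ee_rot: [0.0, 0.674, 0.739, -0.0]
ft_force: [1.6, -0.9, -1.6]
width: 42.6
```

```bash
python3 - <<'E'
from h import *
to(523,-190,100,1.67)
f=cams.grab_frame("wrist");T=np.array(f["camera_from_world"]);print(-T[:3,:3].T@T[:3,3],f["fx"])
cv2.imwrite("pics/w1.png",f["frame"][:,:,::-1])
for k,z in(("thick_roller",45),("metal_block",43)):
    for r in outline_of("wrist",k)[:2]:
        c,a,L,W=axis(rect(r["mask"],f,z));print(k,round(r["score"],2),r["extent"],c.round(1),round(a,3),round(L),round(W))
E
```

```text
t 2.35 tcp [ 523.1 -186.1  220.2] psi 1.664 F [ 1.6 -0.9 -1.6] w 42.6 j7 [0.64 1.05 0.25]
offset mm [ -3.8  -0.5 120.2] roll -0.006
[ 515.20318884 -116.65770248  337.75821373] 298.2661033190324
thick_roller 0.76 [204.1, 175.6, 158.1, 45.6] [ 520.7 -184. ] 0.112 161 41
metal_block 0.68 [256.1, 54.8, 77.9, 37.3] [521.5 -66.5] 0.109 70 31
metal_block 0.35 [201.4, 175.5, 160.7, 43.9] [ 520.2 -184.7] 0.113 163 41
```

View pics/w1.png

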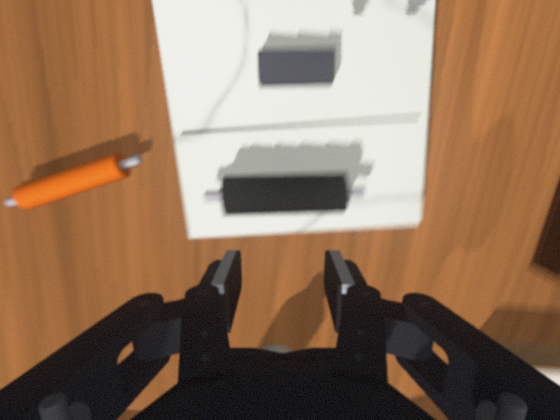

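```bash
python3 - <<'E'
from h import *
f=cams.grab_frame("wrist")
a,b=at_z(f,182,133,25),at_z(f,420,117,25);print(a,b,(a+b)/2,np.arctan2(*(b-a)[1::-1]),np.linalg.norm(b-a))
to(521.5,-192,97,1.683)
E
```

```text
[ 414.97976332 -128.00792694   25.        ] [651.99464913 -89.3685256   25.        ] [ 533.48720622 -108.68822627   25.        ] 0.16160355913437913 240.14383072174465
t 2.55 tcp [ 522.9 -185.7  220.2] psi 1.663 F [ 0.2 -1.   0.3] w 42.3 j7 [0.64 1.05 0.25]
offset mm [ -6.2  -1.9 123.2] roll -0.02
```

```bash
cat >> h.py <<'E'
def line(f,mid,yaw=.146,half=20,ts=None):
    # dark-line offsets (perp, mm, +y side) about nominal line at several along positions, on plane z=25
    a=np.array([np.cos(yaw),np.sin(yaw)]);n=np.array([-a[1],a[0]]);out=[]
    for t in(range(-110,111,10) if ts is None else ts):
        d=np.arange(-half,half+.1,.5);v=np.zeros(len(d))
        for s in(-4,-2,0,2,4):
            uv=np.array([proj(f,[*(np.array(mid)+(t+s)*a+q*n),25]) for q in d],np.float32)
            v+=cv2.remap(f["frame"].mean(2).astype(np.float32),uv[None,:,0],uv[None,:,1],1)[0]/5
        b=cv2.medianBlur(v[None].astype(np.float32),5)[0];b=cv2.morphologyEx(v[None].astype(np.float32),cv2.MORPH_CLOSE,np.ones((1,25)))[0]
        g=b-v;i=g.argmax();out.append((t,d[i],round(float(g[i]))))
    return out
E
python3 - <<'E'
from h import *
for n in("wrist","top","scene"):
    f=cams.grab_frame(n);print(n)
    for m in((532,-118.8),(494.6,128)): print([(int(a),float(b),c) for a,b,c in line(f,m)])
E
```

```text
wrist
[(-110, 3.0, 104), (-100, 3.0, 100), (-90, 3.0, 95), (-80, 3.0, 102), (-70, 3.0, 99), (-60, 3.0, 102), (-50, 3.0, 99), (-40, 3.0, 103), (-30, 3.0, 99), (-20, 3.0, 102), (-10, 3.0, 99), (0, 3.0, 102), (10, 3.0, 102), (20, 3.0, 100), (30, 3.0, 102), (40, 3.0, 99), (50, 3.0, 103), (60, 3.0, 98), (70, 3.0, 102), (80, 3.0, 97), (90, 3.0, 99), (100, 3.0, 98), (110, 3.0, 98)]
[(-110, -20.0, 0), (-100, -20.0, 0), (-90, -20.0, 0), (-80, -20.0, 0), (-70, -20.0, 0), (-60, -20.0, 0), (-50, -20.0, 0), (-40, -20.0, 0), (-30, -20.0, 0), (-20, -20.0, 0), (-10, -20.0, 0), (0, -20.0, 0), (10, -20.0, 0), (20, -20.0, 0), (30, -20.0, 0), (40, -20.0, 0), (50, -20.0, 0), (60, -20.0, 0), (70, -20.0, 0), (80, -20.0, 0), (90, -20.0, 0), (100, -20.0, 0), (110, -20.0, 0)]
top
[(-110, 0.0, 31), (-100, 1.0, 31), (-90, 0.5, 25), (-80, 1.0, 25), (-70, 0.5, 18), (-60, -20.0, 27), (-50, -20.0, 41), (-40, -20.0, 42), (-30, -20.0, 37), (-20, -20.0, 41), (-10, -20.0, 32), (0, -20.0, 31), (10, -20.0, 32), (20, -20.0, 38), (30, -20.0, 38), (40, -20.0, 38), (50, -20.0, 31), (60, -20.0, 28), (70, 1.0, 23), (80, 0.0, 2
[... 457 characters left out ...]
0, 3.5, 66), (-90, 4.0, 62), (-80, 3.5, 57), (-70, 4.0, 60), (-60, 3.5, 69), (-50, 4.0, 56), (-40, 4.0, 71), (-30, 3.5, 58), (-20, 4.0, 65), (-10, 4.0, 69), (0, 4.0, 59), (10, 3.5, 74), (20, 3.5, 67), (30, 4.0, 66), (40, 4.0, 74), (50, -20.0, 70), (60, 4.0, 68), (70, 4.0, 85), (80, 4.0, 73), (90, 3.5, 75), (100, 4.0, 85), (110, 4.0, 75)]
[(-110, 3.5, 70), (-100, 3.5, 66), (-90, 4.0, 68), (-80, 3.5, 78), (-70, 3.5, 79), (-60, 4.0, 82), (-50, 4.0, 80), (-40, 4.0, 80), (-30, 4.0, 81), (-20, 4.0, 83), (-10, 4.5, 84), (0, 4.0, 69), (10, 4.0, 78), (20, 4.0, 81), (30, 4.5, 86), (40, 4.5, 88), (50, 3.5, 79), (60, 3.5, 82), (70, 4.0, 85), (80, 4.0, 94), (90, 4.0, 102), (100, 4.0, 93), (110, 4.0, 95)]
```

>>> servo_tool(
  offset=[
    [-0.006,-0.002,0.05],
    [-0.006,-0.002,0.1],
    [-0.006,-0.002,0.123],
    [-0.006,-0.002,0.123],
  ],
  roll=[-0.02,-0.02,-0.02,-0.02],
  claw=[0.5,0.5,0.5,0.5],
)

```text
clock: 3.2
tcp_pos: [518.0, -194.7, 95.1]
ee_rot: [-0.002, 0.669, 0.744, -0.001]
ft_force: [0.2, 0.4, 1.6]
width: 42.5
```

>>> servo_tool(
  offset=[
    [0,0,0.003],
    [0,0,0.005],
  ],
  roll=[0,0],
  claw=[0.5,0.5],
)

```text
clock: 3.45
tcp_pos: [522.0, -194.3, 93.9]
ee_rot: [0.002, 0.668, 0.744, 0.0]
ft_force: [-0.3, 0.6, -0.4]
width: 42.4
```

>>> servo_tool(
  offset=[
    [0,0,0.002],
    [0,0,0.003],
  ],
  roll=[0,0],
  claw=[0.5,0.5],
)

```text
clock: 3.7
tcp_pos: [521.1, -193.5, 89.7]
ee_rot: [0.0, 0.668, 0.745, 0.0]
ft_force: [0.3, -0.2, 0.6]
width: 43.0
```

>>> servo_tool(
  offset=[
    [0,0,0.002],
    [0,0,0.002],
  ],
  roll=[0,0],
  claw=[0.5,0.5],
)

```text
clock: 3.95
tcp_pos: [521.2, -193.9, 88.0]
ee_rot: [0.0, 0.668, 0.745, -0.0]
ft_force: [-0.6, -0.0, 3.6]
width: 43.1
```

>>> servo_tool(
  offset=[
    [0,0,0.001],
    [0,0,0.002],
  ],
  roll=[0,0],
  claw=[0.5,0.5],
)

```text
clock: 4.2
tcp_pos: [521.5, -195.0, 87.6]
ee_rot: [0.001, 0.668, 0.744, -0.001]
ft_force: [-6.1, -1.3, 17.3]
width: 42.7
```

>>> servo_tool(
  offset=[
    [0.008,0,0],
    [0.016,0,0],
    [0.024,0,0],
    [0.032,0,0],
    [0.032,0,0],
  ],
  roll=[0,0,0,0,0],
  claw=[0.5,0.5,0.5,0.5,0.5],
)

```text
clock: 4.82
tcp_pos: [517.8, -161.8, 87.9]
ee_rot: [0.001, 0.667, 0.745, -0.001]
ft_force: [-5.3, -0.7, 16.0]
width: 42.9
```

>>> servo_tool(
  offset=[
    [0,0,-0.008],
    [-0.01,0,-0.012],
    [-0.016,0,-0.012],
  ],
  roll=[0,0,0],
  claw=[0.5,0.5,0.5],
)

```text
clock: 5.2
tcp_pos: [519.2, -178.8, 97.3]
ee_rot: [0.0, 0.668, 0.744, -0.0]
ft_force: [1.2, -0.5, -1.1]
width: 42.5
```

```bash
cat >> h.py <<'E'
L={"thick":((531.6,-115.8),45),"thin":((494.6,129),39)}
def look(which,cam="wrist",pic=None):
    f=cams.grab_frame(cam);m,z=L[which];yaw=.146
    if pic: cv2.imwrite(f"pics/{pic}.png",f["frame"][:,:,::-1])
    a=np.array([np.cos(yaw),np.sin(yaw)]);n=np.array([-a[1],a[0]])
    print(cam,"line",[(int(t),float(q)) for t,q,g in line(f,m,ts=[-110,-100,-50,0,50,100,110],half=12) if g>15])
    for r in outline_of(cam,which+"_roller"):
        c,ang,l,w=axis(rect(r["mask"],f,z))
        if abs((c-m)@n)<90 and abs((c-m)@a)<60: print(which,round(r["score"],2),"along",((c-m)@a).round(1),"perp",((c-m)@n).round(1),"dyaw",round(ang-yaw,3),"c",c.round(1),round(l),round(w))
E
python3 -c "
from h import *
to(520,-176,100,1.69);look('thick',pic='w2');look('thick','top')"
```

```text
t 5.2 tcp [ 519.2 -178.8   97.3] psi 1.679 F [ 1.2 -0.5 -1.1] w 42.5 j7 [0.59 0.81 0.18]
offset mm [ 2.7  1.1 -2.7] roll -0.011
wrist line [(-110, 0.0), (-100, 0.0), (-50, -0.5), (0, 0.0), (50, 0.0), (100, 0.0), (110, 0.0)]
thick 0.97 along -19.6 perp -49.7 dyaw -0.038 c [ 519.4 -167.9] 165 43
top line [(-110, -3.0), (-100, -2.0), (50, -2.0), (100, -3.0), (110, -2.5)]
thick 0.57 along -24.0 perp -46.9 dyaw 0.002 c [ 514.7 -165.7] 152 39
```

>>> servo_tool(
  offset=[
    [0.002,0,0.008],
    [0.002,0,0.0115],
    [0.002,0,0.0115],
  ],
  roll=[0,0,0],
  claw=[0.5,0.5,0.5],
)

```text
clock: 5.78
tcp_pos: [519.3, -176.2, 87.9]
ee_rot: [0.0, 0.667, 0.745, -0.001]
ft_force: [-5.6, -1.5, 14.3]
width: 42.5
```

>>> servo_tool(
  offset=[
    [0.008,0,0],
    [0.016,0,0],
    [0.024,0,0],
    [0.032,0,0],
    [0.032,0,0],
  ],
  roll=[-0.01,-0.02,-0.03,-0.04,-0.04],
  claw=[0.5,0.5,0.5,0.5,0.5],
)

```text
clock: 6.4
tcp_pos: [515.9, -142.7, 87.6]
ee_rot: [0.0, 0.652, 0.758, -0.0]
ft_force: [-4.4, 1.0, 13.9]
width: 42.5
```

>>> servo_tool(
  offset=[
    [0,0,-0.008],
    [-0.01,0,-0.01],
    [-0.016,0,-0.005],
    [-0.016,0,0],
    [-0.016,0,0],
  ],
  roll=[0,0,0,0,0],
  claw=[0.5,0.5,0.5,0.5,0.5],
)

```text
clock: 7.02
tcp_pos: [518.0, -162.2, 87.7]
ee_rot: [0.001, 0.653, 0.757, -0.001]
ft_force: [-6.0, -2.2, 16.3]
width: 42.7
```

>>> servo_tool(
  offset=[
    [0.008,0,0],
    [0.016,0,0],
    [0.024,0,0],
    [0.032,0,0],
    [0.032,0,0],
  ],
  roll=[0,0,0,0,0],
  claw=[0.5,0.5,0.5,0.5,0.5],
)

```text
clock: 7.65
tcp_pos: [514.0, -127.9, 87.8]
ee_rot: [0.001, 0.653, 0.758, -0.0]
ft_force: [-3.3, -0.0, 15.2]
width: 42.8
```

>>> servo_tool(
  offset=[
    [0,0,-0.008],
    [-0.01,0,-0.012],
    [-0.016,0,-0.012],
  ],
  roll=[0,0,0],
  claw=[0.5,0.5,0.5],
)

```text
clock: 8.02
tcp_pos: [515.3, -145.2, 97.5]
ee_rot: [0.0, 0.653, 0.757, -0.0]
ft_force: [0.6, -0.1, -0.4]
width: 43.0
```

```bash
python3 -c "
from h import *
to(520,-144,100,1.71);look('thick',pic='w3')"
```

```text
t 8.03 tcp [ 515.3 -145.2   97.5] psi 1.718 F [ 0.6 -0.1 -0.4] w 43.0 j7 [0.55 0.8  0.16]
offset mm [ 0.4  4.8 -2.5] roll 0.008
wrist line [(-110, 0.0), (-100, 0.0), (50, 0.0), (100, 0.0), (110, 0.0)]
thick 0.87 along -19.1 perp -16.5 dyaw -0.033 c [ 515.1 -134.9] 166 44
```

>>> servo_tool(
  offset=[
    [0.01,0,0.004],
    [0.01,0,0.0115],
    [0.01,0,0.0125],
  ],
  roll=[0,0,0],
  claw=[0.5,0.5,0.5],
)

```text
clock: 8.5
tcp_pos: [514.3, -133.8, 87.8]
ee_rot: [0.0, 0.652, 0.758, -0.001]
ft_force: [-8.0, -0.2, 24.6]
width: 42.5
```

>>> servo_tool(
  offset=[
    [0,0.005,0],
    [0,0.01,0],
    [0,0.015,0],
    [0,0.02,0],
    [0,0.02,0],
  ],
  roll=[0,0,0,0,0],
  claw=[0.5,0.5,0.5,0.5,0.5],
)

```text
clock: 9.12
tcp_pos: [528.7, -133.2, 87.8]
ee_rot: [-0.003, 0.653, 0.757, -0.006]
ft_force: [-17.2, -2.8, 29.9]
width: 42.5
```

>>> servo_tool(
  offset=[
    [0,0,-0.008],
    [0,0,-0.012],
    [0,0,-0.012],
  ],
  roll=[0,0,0],
  claw=[0.5,0.5,0.5],
)

```text
clock: 9.5
tcp_pos: [534.0, -130.2, 97.1]
ee_rot: [0.0, 0.652, 0.758, 0.0]
ft_force: [-0.1, -0.7, 0.4]
width: 42.6
```

```bash
python3 -c "
from h import *
to(520,-144,100,1.71);look('thick',pic='w4')"
```

```text
t 9.5 tcp [ 534.  -130.2   97.1] psi 1.721 F [-0.1 -0.7  0.4] w 42.6 j7 [0.52 0.81 0.12]
offset mm [-11.6 -15.9  -2.9] roll 0.011
wrist line [(-110, 0.5), (-100, 0.0), (-50, 0.0), (0, 0.5), (50, 0.5), (100, 0.5), (110, 0.5)]
thick 0.98 along -6.6 perp -17.0 dyaw -0.024 c [ 527.5 -133.6] 164 45
```

>>> servo_tool(
  offset=[
    [-0.002,-0.006,0.004],
    [-0.002,-0.006,0.0115],
    [-0.002,-0.006,0.0125],
  ],
  roll=[0.03,0.03,0.03],
  claw=[0.4,0.4,0.4],
)

```text
clock: 9.98
tcp_pos: [527.4, -134.9, 86.5]
ee_rot: [-0.0, 0.664, 0.748, -0.002]
ft_force: [-7.4, -0.0, 20.3]
width: 51.1
```

>>> servo_tool(
  offset=[
    [0,0.004,0],
    [0,0.008,0],
    [0,0.011,0],
    [0,0.013,0],
    [0,0.013,0],
  ],
  roll=[-0.02,-0.04,-0.06,-0.08,-0.08],
  claw=[0.4,0.4,0.4,0.4,0.4],
)

```text
clock: 10.6
tcp_pos: [537.6, -135.4, 86.6]
ee_rot: [-0.002, 0.634, 0.773, -0.004]
ft_force: [-12.6, -1.7, 20.6]
width: 51.2
```

>>> servo_tool(
  offset=[
    [0,0,-0.008],
    [-0.009,0,-0.012],
    [-0.009,0,-0.012],
  ],
  roll=[0,0.05,0.05],
  claw=[0.5,0.5,0.5],
)

```text
clock: 10.98
tcp_pos: [542.9, -142.4, 96.6]
ee_rot: [0.0, 0.653, 0.757, -0.0]
ft_force: [0.5, -0.0, -0.4]
width: 42.4
```

```bash
python3 -c "
from h import *
to(520,-144,100,1.717);look('thick',pic='w5')"
```

```text
t 10.97 tcp [ 542.9 -142.4   96.6] psi 1.717 F [ 0.5 -0.  -0.4] w 42.4 j7 [0.53 0.82 0.14]
offset mm [  1.7 -22.9  -3.4] roll 0.0
wrist line [(-110, 0.5), (-100, 0.5), (-50, 0.5), (0, 0.5), (50, 0.5), (100, 0.5), (110, 0.5)]
thick 0.82 along 5.0 perp -19.7 dyaw 0.031 c [ 539.4 -134.6] 166 44
```

>>> servo_tool(
  offset=[
    [0.008,-0.002,0.004],
    [0.008,-0.002,0.0115],
    [0.008,-0.002,0.0115],
  ],
  roll=[0,0,0],
  claw=[0.5,0.5,0.5],
)

```text
clock: 11.45
tcp_pos: [539.9, -134.0, 87.9]
ee_rot: [0.0, 0.652, 0.758, -0.001]
ft_force: [-6.8, -0.3, 18.0]
width: 42.6
```

>>> servo_tool(
  offset=[
    [0,-0.003,0],
    [0,-0.006,0],
    [0,-0.008,0],
    [0,-0.008,0],
  ],
  roll=[0.015,0.03,0.045,0.045],
  claw=[0.5,0.5,0.5,0.5],
)

```text
clock: 11.95
tcp_pos: [537.3, -133.6, 88.3]
ee_rot: [0.005, 0.669, 0.744, 0.004]
ft_force: [4.2, 0.9, 7.3]
width: 42.6
```

>>> servo_tool(
  offset=[
    [0,0,-0.008],
    [-0.01,0,-0.012],
    [-0.01,0,-0.012],
  ],
  roll=[0,-0.045,-0.045],
  claw=[0.5,0.5,0.5],
)

```text
clock: 12.32
tcp_pos: [531.6, -145.3, 96.8]
ee_rot: [-0.001, 0.653, 0.757, -0.001]
ft_force: [-0.5, 0.3, 0.9]
width: 42.9
```

```bash
python3 - <<'E'
from h import *
to(520,-144,100,1.717);look('thick',pic='w6')
f=cams.grab_frame("wrist")
print([(int(t),g) for t,q,g in line(f,(531.6,-115.8),half=8,ts=list(range(-132,-108,2))+list(range(108,133,2)))])
E
```

```text
t 12.32 tcp [ 531.6 -145.3   96.8] psi 1.718 F [-0.5  0.3  0.9] w 42.9 j7 [0.54 0.82 0.15]
offset mm [  3.  -11.3  -3.2] roll 0.001
wrist line [(-110, 0.5), (-100, 0.5), (-50, 0.5), (0, 0.5), (50, 0.5), (100, 0.5), (110, 0.5)]
[(-132, 5), (-130, 9), (-128, 12), (-126, 14), (-124, 20), (-122, 46), (-120, 73), (-118, 100), (-116, 123), (-114, 125), (-112, 127), (-110, 128), (108, 131), (110, 131), (112, 129), (114, 125), (116, 99), (118, 73), (120, 48), (122, 22), (124, 2), (126, 2), (128, 2), (130, 2), (132, 3)]
```

View pics/w6.png

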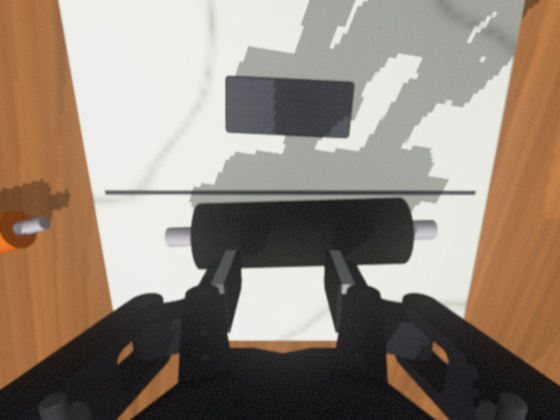

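The wrist view shows the line running (106,192)–(475,192). The thick roller's core ends are at (167,237) and (436,229), with the metal block beyond the line. I'll compute the pose from the core ends.

```bash
cat >> h.py <<'E'
def ends(f,p,q,which,yaw=.146):
    m,z=L[which];a=np.array([np.cos(yaw),np.sin(yaw)]);n=np.array([-a[1],a[0]])
    A,B=at_z(f,*p,z)[:2],at_z(f,*q,z)[:2];c=(A+B)/2;d=B-A
    print("ends: along",((c-m)@a).round(1),"perp",((c-m)@n).round(1),"dyaw",round(np.arctan2(d[1],d[0])-yaw,3),"len",np.linalg.norm(d).round(1),"c",c.round(1))
E
python3 - <<'E'
from h import *
f=cams.grab_frame("wrist");ends(f,(167,237),(436,229),"thick");look("thick");look("thick","scene")
E
```

```text
ends: along 5.5 perp -18.9 dyaw 0.035 len 161.8 c [ 539.8 -133.7]
wrist line [(-110, 0.5), (-100, 0.5), (-50, -9.0), (0, 0.5), (50, 0.5), (100, 0.5), (110, 0.5)]
thick 0.91 along 6.5 perp -20.0 dyaw 0.02 c [ 541.  -134.6] 165 44
scene line [(-110, 0.5), (-100, 0.5), (-50, -12.0), (0, -12.0), (50, -12.0), (100, 1.0), (110, 1.0)]
thick 0.94 along 9.0 perp -19.6 dyaw 0.033 c [ 543.4 -133.9] 162 50
```

>>> servo_tool(
  offset=[
    [0.01,0.008,0.004],
    [0.01,0.008,0.0125],
    [0.01,0.008,0.0135],
  ],
  roll=[0,0,0],
  claw=[0.5,0.5,0.5],
)

```text
clock: 13.1
tcp_pos: [541.8, -133.8, 87.8]
ee_rot: [0.002, 0.652, 0.758, -0.0]
ft_force: [-6.3, -0.8, 25.2]
width: 42.7
```

>>> servo_tool(
  offset=[
    [0,-0.004,0],
    [0,-0.008,0.001],
    [0,-0.011,0.001],
    [0,-0.014,0.001],
    [0,-0.014,0.001],
  ],
  roll=[0.02,0.04,0.06,0.07,0.07],
  claw=[0.5,0.5,0.5,0.5,0.5],
)

```text
clock: 13.72
tcp_pos: [535.4, -134.6, 88.3]
ee_rot: [0.008, 0.678, 0.735, 0.007]
ft_force: [6.2, 0.9, 12.2]
width: 42.6
```

>>> servo_tool(
  offset=[
    [0,0,-0.008],
    [-0.01,0,-0.014],
    [-0.01,0,-0.014],
  ],
  roll=[0,-0.07,-0.07],
  claw=[0.5,0.5,0.5],
)

```text
clock: 14.1
tcp_pos: [525.1, -146.3, 96.2]
ee_rot: [-0.001, 0.653, 0.757, -0.001]
ft_force: [-1.0, -0.2, 0.3]
width: 42.9
```

```bash
python3 - <<'E'
from h import *
to(520,-144,100,1.717);look('thick',pic='w7')
look("thick","scene")
E
```

```text
t 14.1 tcp [ 525.1 -146.3   96.2] psi 1.718 F [-1.  -0.2  0.3] w 42.9 j7 [0.55 0.81 0.15]
offset mm [ 3.  -4.7 -3.7] roll 0.001
wrist line [(-110, 0.5), (-100, 0.5), (-50, -10.5), (0, 0.5), (50, 0.5), (100, 0.5), (110, 0.5)]
thick 0.9 along 1.4 perp -20.8 dyaw 0.007 c [ 536.  -136.2] 165 45
scene line [(-110, 0.5), (-100, 0.5), (-50, -12.0), (0, -12.0), (50, -12.0), (100, 1.0), (110, 1.0)]
thick 0.78 along 3.7 perp -20.5 dyaw 0.031 c [ 538.2 -135.6] 165 51
```

>>> servo_tool(
  offset=[
    [0.003,0.01,0.004],
    [0.003,0.01,0.011],
    [0.003,0.01,0.011],
  ],
  roll=[0,0,0],
  claw=[0.5,0.5,0.5],
)

```text
clock: 14.68
tcp_pos: [537.9, -141.0, 88.0]
ee_rot: [0.002, 0.652, 0.758, 0.0]
ft_force: [-1.3, -0.7, 12.5]
width: 42.4
```

>>> servo_tool(
  offset=[
    [0.007,0,0],
    [0.014,0,0],
    [0.021,0,0],
    [0.021,0,0],
  ],
  roll=[0,0,0,0],
  claw=[0.5,0.5,0.5,0.5],
)

```text
clock: 15.18
tcp_pos: [534.2, -119.4, 87.9]
ee_rot: [0.001, 0.652, 0.758, 0.001]
ft_force: [-2.8, 0.1, 11.6]
width: 42.9
```

>>> servo_tool(
  offset=[
    [0,0,-0.008],
    [-0.01,0,-0.008],
    [-0.011,0,0],
    [-0.011,0,0],
  ],
  roll=[0,0,0,0],
  claw=[0.5,0.5,0.5,0.5],
)

```text
clock: 15.68
tcp_pos: [535.0, -133.4, 88.0]
ee_rot: [0.001, 0.653, 0.757, -0.001]
ft_force: [-4.0, -0.6, 17.1]
width: 42.9
```

>>> servo_tool(
  offset=[
    [0.007,0,0],
    [0.014,0,0],
    [0.021,0,0],
    [0.021,0,0],
  ],
  roll=[0,0,0,0],
  claw=[0.5,0.5,0.5,0.5],
)

```text
clock: 16.18
tcp_pos: [531.4, -111.3, 87.9]
ee_rot: [0.001, 0.653, 0.758, -0.001]
ft_force: [-4.7, -0.4, 17.7]
width: 42.8
```

>>> servo_tool(
  offset=[
    [0,0,-0.008],
    [-0.03,0,-0.05],
    [-0.06,0,-0.1],
    [-0.06,0,-0.1],
  ],
  roll=[0,0,0,0],
  claw=[0.5,0.5,0.5,0.5],
)

```text
clock: 16.68
tcp_pos: [542.9, -174.7, 189.7]
ee_rot: [0.005, 0.655, 0.756, 0.001]
ft_force: [0.7, -0.2, -0.4]
width: 42.8
```

```bash
python3 - <<'E'
from h import *
to(520,-144,100,1.717);look('thick',pic='w8')
look("thick","scene",pic="s8")
E
```

```text
t 16.68 tcp [ 542.9 -174.7  189.7] psi 1.713 F [ 0.7 -0.2 -0.4] w 42.8 j7 [0.6  0.99 0.25]
offset mm [ 34.2 -19.   89.4] roll -0.004
wrist line [(-110, 1.0), (-100, 1.0), (100, 1.5), (110, 1.5)]
thick 0.57 along -1.1 perp 0.0 dyaw 0.023 c [ 530.5 -115.9] 163 40
scene line [(-110, 0.5), (-100, 0.5), (100, 1.0), (110, 1.0)]
thick 0.79 along 0.1 perp 0.1 dyaw 0.034 c [ 531.7 -115.7] 159 49
```

View pics/w8.png

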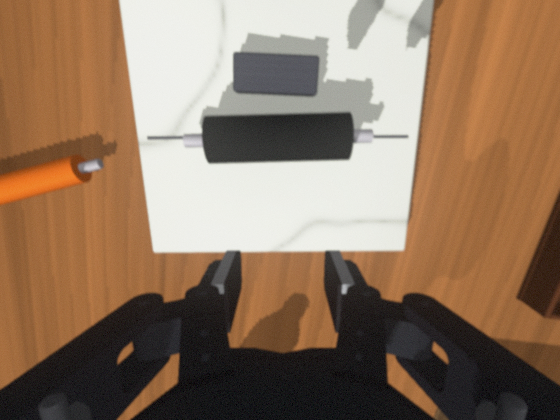

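>>> servo_tool(
  offset=[
    [0.057,0.002,0],
    [0.114,0.004,0],
    [0.171,0.006,0],
    [0.228,0.007,0],
    [0.285,0.008,0],
  ],
  roll=[-0.01,-0.02,-0.03,-0.04,-0.04],
  claw=[0.5,0.5,0.5,0.5,0.5],
)

```text
clock: 17.5
tcp_pos: [503.1, 115.7, 184.0]
ee_rot: [-0.001, 0.636, 0.771, -0.001]
ft_force: [0.9, 0.3, 0.1]
width: 42.5
```

```bash
sed -i 's/"thin":((494.6,129),39)/"thin":((494.0,131.5),39)/' h.py; python3 - <<'E'
from h import *
look('thin',pic='w9');look("thin","scene");look("thin","top");to(512.5,203,100,1.755)
f=cams.grab_frame("wrist")
print([(int(t),g) for t,q,g in line(f,(494,131.5),half=8,ts=list(range(-132,-108,2))+list(range(108,133,2)))])
E
```

```text
wrist line [(-110, 6.5), (-100, 7.0), (-50, 1.5), (0, -12.0), (50, -12.0), (110, 7.0)]
thin 0.64 along 29.1 perp 61.0 dyaw 0.031 c [513.9 196.1] 163 29
scene line [(-110, 0.0), (-100, 0.0), (-50, 0.5), (0, 0.5), (50, 0.0), (100, 0.5), (110, 0.5)]
thin 0.86 along 33.0 perp 61.2 dyaw 0.043 c [517.7 196.9] 165 32
top line []
thin 0.52 along -12.9 perp 62.6 dyaw 0.212 c [472.1 191.5] 80 16
t 17.8 tcp [504.5 112.3 184.4] psi 1.76 F [-0.6 -0.7 -0.1] w 43.0 j7 [ 0.23  0.97 -0.26]
offset mm [87.7 25.2 84.3] roll 0.005
[(-132, 3), (-130, 2), (-128, 2), (-126, 2), (-124, 14), (-122, 34), (-120, 55), (-118, 76), (-116, 97), (-114, 106), (-112, 107), (-110, 107), (108, 111), (110, 112), (112, 111), (114, 110), (116, 94), (118, 71), (120, 50), (122, 29), (124, 9), (126, 1), (128, 2), (130, 2), (132, 3)]
```

View pics/w9.png

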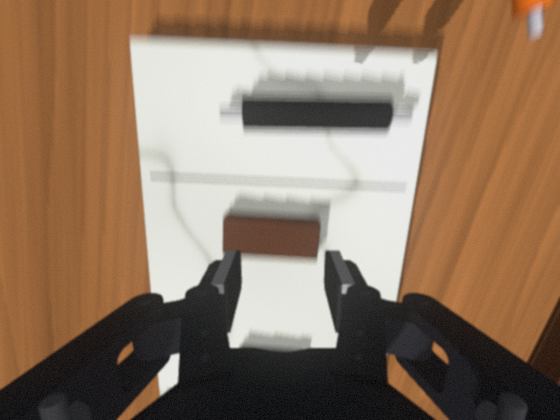

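>>> servo_tool(
  offset=[
    [0.04,0.017,0.02],
    [0.08,0.033,0.05],
    [0.08,0.033,0.09],
    [0.08,0.033,0.104],
    [0.08,0.033,0.104],
  ],
  roll=[0,0,0,0,0],
  claw=[0.5,0.5,0.5,0.5,0.5],
)

```text
clock: 18.48
tcp_pos: [522.3, 195.6, 80.6]
ee_rot: [-0.0, 0.638, 0.77, -0.002]
ft_force: [-0.5, -0.1, 0.3]
width: 42.9
```

```bash
python3 - <<'E'
from h import *
look('thin',pic='w10');to(522,197,73,1.755)
E
```

```text
wrist line [(-110, 0.0), (-100, 0.0), (50, 0.0)]
thin 0.96 along 26.7 perp 61.5 dyaw 0.039 c [511.5 196.3] 165 32
t 18.57 tcp [524.  197.   82.8] psi 1.757 F [-0.7  0.6 -0.4] w 42.8 j7 [ 0.03  0.82 -0.53]
offset mm [ 0.4 -2.   9.8] roll 0.002
```

>>> servo_tool(
  offset=[
    [0,-0.002,0.006],
    [0,-0.002,0.008],
    [0,-0.002,0.008],
  ],
  roll=[0,0,0],
  claw=[0.5,0.5,0.5],
)

```text
clock: 18.95
tcp_pos: [521.8, 198.5, 76.1]
ee_rot: [0.001, 0.637, 0.771, 0.001]
ft_force: [-3.1, -1.0, 8.2]
width: 42.7
```

>>> servo_tool(
  offset=[
    [0,-0.006,0.001],
    [0,-0.012,0.0015],
    [0,-0.018,0.002],
    [0,-0.024,0.002],
    [0,-0.024,0.002],
  ],
  roll=[0.015,0.03,0.045,0.06,0.06],
  claw=[0.5,0.5,0.5,0.5,0.5],
)

```text
clock: 19.58
tcp_pos: [503.3, 195.4, 76.2]
ee_rot: [0.003, 0.66, 0.751, 0.006]
ft_force: [4.2, 0.3, 8.6]
width: 42.7
```

>>> servo_tool(
  offset=[
    [0,0,-0.008],
    [0,0,-0.012],
    [0,0,-0.012],
  ],
  roll=[0,0,0],
  claw=[0.5,0.5,0.5],
)

```text
clock: 19.95
tcp_pos: [496.7, 193.0, 83.7]
ee_rot: [-0.0, 0.66, 0.751, -0.0]
ft_force: [-0.1, 0.4, 0.6]
width: 42.9
```

```bash
python3 - <<'E'
from h import *
look('thin',pic='w11');look('thin','scene');to(522,197,73,1.717)
E
```

```text
wrist line [(0, 0.5)]
thin 0.78 along 10.5 perp 62.5 dyaw 0.006 c [495.3 194.8] 164 31
scene line [(-110, -12.0), (0, -6.0), (50, 0.0), (100, 0.5), (110, 0.5)]
thin 0.9 along 19.1 perp 63.6 dyaw -0.007 c [503.7 197.2] 164 30
t 20.15 tcp [496.6 192.9  83.2] psi 1.7 F [ 0.5 -0.7  0.1] w 42.4 j7 [ 0.03  0.8  -0.59]
offset mm [ 0.8 25.7 10.2] roll -0.017
```

>>> servo_tool(
  offset=[
    [0.002,0.01,0.006],
    [0.002,0.01,0.01],
    [0.002,0.01,0.01],
  ],
  roll=[-0.017,-0.017,-0.017],
  claw=[0.5,0.5,0.5],
)

```text
clock: 20.52
tcp_pos: [508.4, 198.2, 76.0]
ee_rot: [0.0, 0.653, 0.757, 0.001]
ft_force: [-2.3, -0.7, 13.4]
width: 42.3
```

>>> servo_tool(
  offset=[
    [0,-0.006,0.001],
    [0,-0.012,0.0015],
    [0,-0.018,0.002],
    [0,-0.019,0.002],
  ],
  roll=[0,0,0,0],
  claw=[0.5,0.5,0.5,0.5],
)

```text
clock: 21.02
tcp_pos: [496.5, 196.9, 76.3]
ee_rot: [0.004, 0.654, 0.757, 0.008]
ft_force: [7.0, 1.3, 10.5]
width: 42.6
```

>>> servo_tool(
  offset=[
    [0,0,-0.008],
    [0,0,-0.012],
    [0,0,-0.012],
  ],
  roll=[0,0,0],
  claw=[0.5,0.5,0.5],
)

```text
clock: 21.4
tcp_pos: [487.2, 193.4, 83.2]
ee_rot: [-0.0, 0.654, 0.757, -0.001]
ft_force: [-0.0, 0.2, 0.2]
width: 42.9
```

```bash
python3 - <<'E'
from h import *
look('thin',pic='w12');look('thin','scene',pic='s12');to(494,195,73,1.717)
E
```

```text
wrist line [(0, 0.0)]
thin 0.59 along -2.0 perp 63.2 dyaw 0.009 c [482.8 193.8] 165 32
scene line [(-50, -5.5), (0, 12.0), (50, 0.0), (100, 0.5), (110, 0.5)]
thin 0.61 along 8.0 perp 64.2 dyaw -0.015 c [492.6 196.2] 163 31
t 21.6 tcp [487.4 193.4  83.1] psi 1.717 F [-0.9  0.1 -0.4] w 42.5 j7 [ 0.03  0.79 -0.58]
offset mm [ 0.6  6.8 10.1] roll -0.0
```

View pics/w12.png

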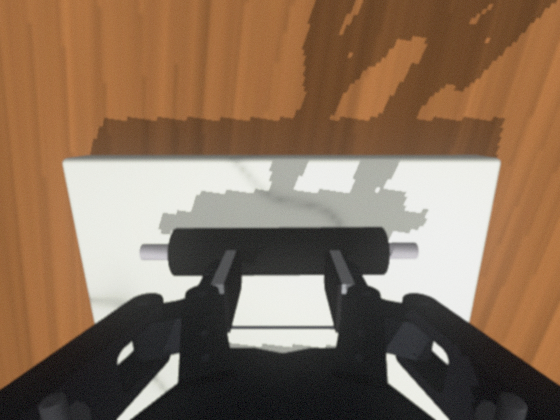

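>>> servo_tool(
  offset=[
    [0.01,0.005,0.003],
    [0.01,0.005,0.01],
    [0.01,0.005,0.01],
  ],
  roll=[0,0,0],
  claw=[0.5,0.5,0.5],
)

```text
clock: 21.98
tcp_pos: [492.3, 207.2, 74.9]
ee_rot: [-0.0, 0.653, 0.757, 0.002]
ft_force: [-1.3, 1.0, 6.9]
width: 42.5
```

>>> servo_tool(
  offset=[
    [-0.008,0,0],
    [-0.016,0,0],
    [-0.024,0,0],
    [-0.032,0,0],
    [-0.032,0,0],
  ],
  roll=[0,0,0,0,0],
  claw=[0.5,0.5,0.5,0.5,0.5],
)

```text
clock: 22.6
tcp_pos: [497.6, 173.4, 76.0]
ee_rot: [0.001, 0.654, 0.757, 0.001]
ft_force: [-2.8, -1.3, 15.4]
width: 42.7
```

>>> servo_tool(
  offset=[
    [0,0,-0.008],
    [0.01,0,-0.01],
    [0.016,0,-0.005],
    [0.016,0,0],
    [0.016,0,0],
  ],
  roll=[0,0,0,0,0],
  claw=[0.5,0.5,0.5,0.5,0.5],
)

```text
clock: 23.22
tcp_pos: [493.3, 191.0, 74.5]
ee_rot: [-0.001, 0.653, 0.758, 0.0]
ft_force: [-3.3, 1.8, 9.5]
width: 42.6
```

>>> servo_tool(
  offset=[
    [-0.008,0,0],
    [-0.016,0,0],
    [-0.024,0,0],
    [-0.032,0,0],
    [-0.032,0,0],
  ],
  roll=[0,0,0,0,0],
  claw=[0.5,0.5,0.5,0.5,0.5],
)

```text
clock: 23.85
tcp_pos: [498.6, 157.3, 75.9]
ee_rot: [0.0, 0.653, 0.757, -0.001]
ft_force: [-6.8, -1.0, 17.9]
width: 43.0
```

>>> servo_tool(
  offset=[
    [0,0,-0.008],
    [-0.01,0,-0.03],
    [-0.02,0,-0.06],
    [-0.02,0,-0.06],
  ],
  roll=[0,0,0,0],
  claw=[0.5,0.5,0.5,0.5],
)

```text
clock: 24.35
tcp_pos: [503.3, 136.4, 135.3]
ee_rot: [0.001, 0.654, 0.756, 0.001]
ft_force: [0.1, 0.2, -0.4]
width: 42.8
```

```bash
python3 - <<'E'
from h import *
look('thin',pic='w13');look('thin','scene',pic='s13');to(488,169,82,1.717)
E
```

```text
wrist line [(-110, 0.0), (-100, 0.0), (-50, 12.0), (0, 12.0), (50, 12.0), (100, 0.5), (110, 0.5)]
scene line [(-110, 0.0), (-100, 0.0), (-50, 12.0), (0, 12.0), (50, 12.0), (100, 0.5), (110, 0.5)]
thin 0.92 along 0.9 perp 28.4 dyaw 0.036 c [490.7 159.7] 163 29
t 24.55 tcp [500.3 137.  132.4] psi 1.717 F [-0.1  0.7 -0.2] w 42.5 j7 [ 0.17  0.87 -0.41]
offset mm [33.4 -7.4 50.4] roll 0.0
```

View pics/w13.png

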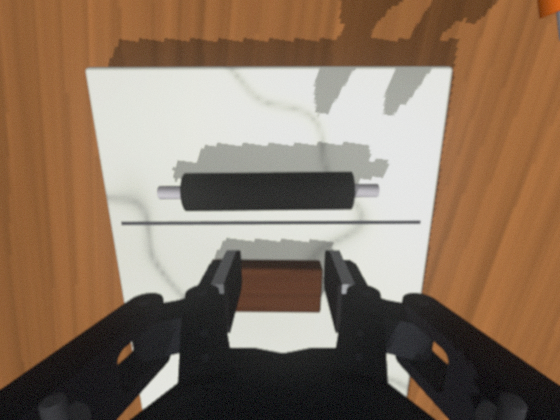

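```bash
python3 - <<'E'
from h import *
f=cams.grab_frame("wrist");ends(f,(158,193),(379,190),"thin");look("thin");to(487,167,82,1.717)
E
```

```text
ends: along -5.0 perp 30.2 dyaw 0.015 len 159.5 c [484.7 160.6]
wrist line [(-110, 0.0), (-100, 0.0), (-50, 12.0), (0, 12.0), (50, 12.0), (100, 0.5), (110, 0.5)]
thin 0.7 along -1.6 perp 28.5 dyaw 0.007 c [488.3 159.4] 163 30
t 24.7 tcp [500.6 137.2 132.7] psi 1.718 F [-0.2  0.8 -0.4] w 42.5 j7 [ 0.17  0.87 -0.41]
offset mm [31.4 -8.9 50.7] roll 0.001
```

>>> servo_tool(
  offset=[
    [0.015,-0.004,0.01],
    [0.031,-0.008,0.03],
    [0.031,-0.008,0.05],
    [0.031,-0.008,0.06],
    [0.031,-0.008,0.06],
  ],
  roll=[0,0,0,0,0],
  claw=[0.5,0.5,0.5,0.5,0.5],
)

```text
clock: 25.32
tcp_pos: [487.7, 167.7, 75.6]
ee_rot: [-0.001, 0.653, 0.757, -0.002]
ft_force: [-8.4, -0.0, 20.8]
width: 42.9
```

>>> servo_tool(
  offset=[
    [-0.007,0,0],
    [-0.014,0,0],
    [-0.021,0,0],
    [-0.028,0,0],
    [-0.028,0,0],
  ],
  roll=[0,0,0,0,0],
  claw=[0.5,0.5,0.5,0.5,0.5],
)

```text
clock: 25.95
tcp_pos: [492.3, 137.6, 75.8]
ee_rot: [-0.0, 0.654, 0.757, -0.003]
ft_force: [-8.7, -2.3, 21.0]
width: 43.0
```

>>> servo_tool(
  offset=[
    [0,0,-0.008],
    [-0.01,0,-0.03],
    [-0.02,0,-0.06],
    [-0.02,0,-0.06],
  ],
  roll=[0,0,0,0],
  claw=[0.5,0.5,0.5,0.5],
)

```text
clock: 26.45
tcp_pos: [498.6, 117.7, 135.6]
ee_rot: [0.002, 0.655, 0.756, 0.002]
ft_force: [-0.2, 0.2, -0.4]
width: 42.9
```

```bash
python3 - <<'E'
from h import *
look('thin',pic='w14');look('thin','scene');to(488,151,72,1.717)
E
```

```text
wrist line [(-110, 0.5), (-100, 0.5), (100, 0.5), (110, 0.5)]
thin 0.75 along -1.5 perp 13.8 dyaw 0.008 c [490.5 145. ] 163 29
scene line [(-110, 0.0), (-100, 0.0), (50, 1.0), (100, 0.5), (110, 0.5)]
thin 0.93 along 1.2 perp 14.3 dyaw 0.018 c [493.1 145.8] 162 31
t 26.65 tcp [495.2 118.8 132.6] psi 1.717 F [ 0.5 -0.8 -0.1] w 43.1 j7 [ 0.21  0.87 -0.38]
offset mm [32.9 -2.3 60.6] roll -0.0
```

>>> servo_tool(
  offset=[
    [0.015,-0.001,0.01],
    [0.033,-0.001,0.03],
    [0.033,-0.001,0.05],
    [0.033,-0.001,0.06],
    [0.033,-0.001,0.06],
  ],
  roll=[0,0,0,0,0],
  claw=[0.5,0.5,0.5,0.5,0.5],
)

```text
clock: 27.28
tcp_pos: [488.5, 152.6, 75.6]
ee_rot: [-0.001, 0.653, 0.757, -0.002]
ft_force: [-9.8, -0.8, 24.2]
width: 43.3
```

>>> servo_tool(
  offset=[
    [-0.007,0,0],
    [-0.014,0,0],
    [-0.021,0,0],
    [-0.027,0,0],
    [-0.027,0,0],
  ],
  roll=[0,0,0,0,0],
  claw=[0.5,0.5,0.5,0.5,0.5],
)

```text
clock: 27.9
tcp_pos: [492.9, 123.6, 75.8]
ee_rot: [-0.0, 0.654, 0.757, -0.003]
ft_force: [-9.2, -1.2, 23.8]
width: 42.8
```

>>> servo_tool(
  offset=[
    [0,0,-0.008],
    [-0.015,0,-0.05],
    [-0.045,0,-0.1],
    [-0.045,0,-0.1],
    [-0.045,0,-0.1],
  ],
  roll=[0,0,0,0,0],
  claw=[0.5,0.5,0.5,0.5,0.5],
)

```text
clock: 28.52
tcp_pos: [500.2, 79.6, 173.0]
ee_rot: [-0.0, 0.654, 0.756, -0.0]
ft_force: [0.5, 0.3, -0.4]
width: 42.7
```

```bash
python3 - <<'E'
from h import *
look('thin',pic='w15');look('thin','scene',pic='s15');look('thick','scene');to(488,151,72,1.717)
f=cams.grab_frame("scene")
for k,z in(("wood_block",43),("metal_block",43)):
  for r in outline_of("scene",k)[:2]: print(k,r["extent"])
im=cv2.imread("pics/s15.png")[150:350,140:390];w=cv2.imread("pics/w15.png")[:280,90:470]
cv2.imwrite("pics/c15.png",np.hstack([cv2.resize(im,(500,400)),cv2.resize(w,(300,221))if 0 else np.zeros((400,1,3),np.uint8)]))
E
```

```text
wrist line [(-110, 0.5), (-100, 0.5), (100, 0.5), (110, 0.5)]
thin 0.7 along -0.9 perp -0.4 dyaw 0.008 c [493.2 130.9] 162 28
scene line [(-110, 0.0), (-100, 0.0), (50, -12.0), (100, 0.5), (110, 0.5)]
thin 0.64 along 1.8 perp -0.1 dyaw 0.035 c [495.7 131.6] 164 31
scene line [(-110, 0.5), (-100, 0.5), (100, 1.0), (110, 1.0)]
thick 0.81 along 0.8 perp 0.0 dyaw 0.032 c [ 532.4 -115.6] 161 51
t 28.82 tcp [499.8  81.  172.6] psi 1.718 F [-0.2  0.3  0.4] w 42.7 j7 [ 0.31  0.94 -0.26]
offset mm [ 70.9  -1.1 100.6] roll 0.001
wood_block [264.7, 230.3, 41.2, 36.3]
metal_block [220.6, 202.8, 30.7, 24.5]
```

View pics/w15.png

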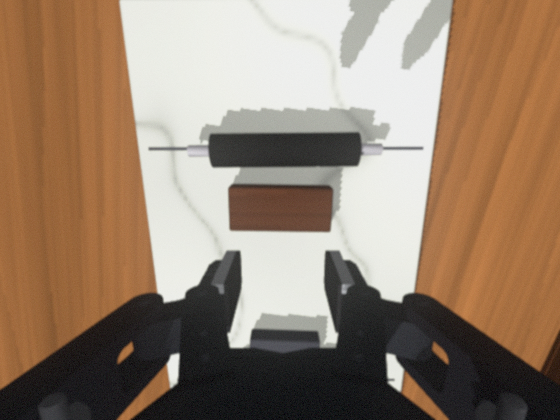

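View pics/c15.png

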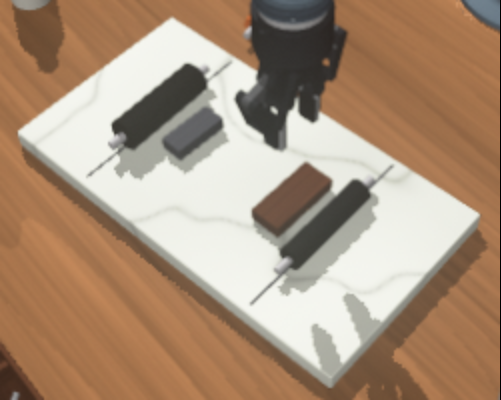

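The wrist view shows the thin roller's core ends at (188,151) and (382,149) on the line running (149,149)–(423,148). The scene crop shows both rollers on their lines and the blocks undisturbed. The tool is clear of everything, so I'm handing in.

```bash
python3 -c "
from h import *
print(env.job_done())"
```

```text
the job is handed in; nothing more can be done
None
```

Both rollers now lie centred on their lines, the thick one done first and then the thin one. I handed the job in at about 29 s of the 54 s allowed.

I rolled each one with the fingertips on its top, in short strokes that I set back each time. Neither was picked up.

Last camera checks:

| Roller | Sideways from the line | Along the line from its middle | Angle to the line |
|---|---|---|---|
| Thick | about 1 mm | about 1 mm | 1.3–1.9° |
| Thin | about 1 mm | about 1–2 mm | about 0.5° (wrist camera), 2° (scene camera) |

- **Not pure rolling:** the rollers started about 20 mm (thick) and 30 mm (thin) off-centre along their lines. I dragged them lengthwise on the stone from the top, with slight twists, to correct this.
- **Slight slip:** two thin-roller strokes moved it about 2 mm further each than pure rolling would.
- **Disagreement:** the cameras differed by up to 10 mm lengthwise when the wrist camera was very close to a roller, and by 1–3 mm in the last checks.
- **Bystanders:** the two blocks look unmoved in the last views. I didn't measure the tin or the bottle again, but the arm never worked near them.
- **Force:** the highest wrist force reported was about 35 N.

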